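Lock the brush rest onto the sloping board

TASK

Pick up the aluminium brush rest by its wooden grip, feel for the headed stud on the sloping work board (not the plain peg beside it) and slip the keyhole over it, press it gently against the stud's sprung disc and slide it down the slope until it is fully home and locked behind the head. Leave it hanging straight and let go; never push with more than about 25 N, do not lean on the board with the gripper itself, and leave the other things as they are.

Things in the scene. Friction and masses are not known exactly. Their poses are not given: they have to be found in the camera images.
- rest: Brush rest, loose, 0.2 to 0.35 kg: flat aluminium plate 5 mm thick, 84 mm wide, lying on the table grip upward. Origin on its underside, beneath the grip's middle; x runs towards the keyhole end (plate from x -72 to +82 mm), z out of the upper face. Five posts 12 mm high stand across the other end at x = -67 mm.
- rest_grip (a point): Middle of the rest's wooden grip, 30 mm above the underside: an upright rib across the plate at x = 0, 14 mm thick along the rest's x, 60 mm long along its y, top 51 mm above the underside. Pinch it across the 14 mm.
- rest_hole (a point): Centre of the keyhole's entry hole, on the rest's underside, 40 mm from the origin in the rest's +x. Eight-sided, 19 mm across; from it a slot 10 mm wide runs on in +x, ending at x = +65.5 mm.
- rest_slot_end (a point): Point on the rest's underside at x = +62 mm: the stud's axis passes here when the neck bears on the slot's end (fully home), 22 mm from the entry hole's centre.
- stud: Flat dark slotted mounting strip, 84 x 16 mm, let into the board's sloping face with its length up the slope, at the left or right of two places 100 mm apart. Origin: the strip's middle, at the face; frame upright (z vertical), turned like the board. The headed stud is clamped in it, square to the face, within 14 mm up or down the slope of this origin: where exactly differs each time.
- mount_top (a point): Point 30 mm above the strip's middle along the face's normal. The steel stud, above the face: neck 7 mm across up to 6.5 mm; head 16 mm across from 6.5 to 11.5 mm, top edge chamfered 1 mm. In the rules, neck_c0 is the middle of the neck: on the stud's axis, 3.5 mm above the face.
- strip_end (a point): Upper end of the strip, 42 mm up the slope from its middle. A dark sprung disc, 36 mm across, lies round the stud's neck and moves with it: top 4 mm above the face, 2.5 mm below the head. It yields along the normal from 3 N and is flush with the face at 8 N. The 5 mm plate passes under the head only while it is pressed in 2.5 to 4 mm (6 to 8 N); then it clamps the plate to the head.
- peg: Plain steel peg without a head, 8 mm across and 11.5 mm tall, in a thin dark collar, in the other place on the board. Not to be used.
- board: Wooden work board on legs, fixed: face 260 mm wide, 280 mm up the slope, 20 degrees from level, rising away from the robot. Origin on the table below the stand's middle; x horizontal, uphill. Lower edge of the face at x = -120, z = 25 mm; stud and peg 160 mm up the slope, at y = +50 and -50 mm. Normal (-0.342, 0, 0.940) in this frame.
- jar: Bystander: lidded jar, 60 mm across, 75 mm tall.
- brush: Bystander: paint brush lying on the table.
- mug: Bystander: white mug, 80 mm across, 90 mm tall.
- sanding_block: Bystander: cork block 70 x 40 x 28 mm.
- spatula: Bystander: spatula lying on the table.
- can: Bystander: tin can, 70 mm across, 110 mm tall.
- mallet: Bystander: hammer lying on the table.

How it is judged:
By the outcome, as a careful person would: the job done as asked, in the order asked, and still so for the second after the job is handed in, with the robot touching nothing.
It also fails if it takes over 72 s, if anything falls off the work surface, if the arm or the gripper's body presses on something with over 40 N, if the wrist force passes 120 N, or if a joint passes its speed limit or range.

ROBOT

A 6-joint arm with a two-finger parallel gripper is mounted at the origin on the work surface. World frame = base frame: x ahead of the robot, y to its left, z up, the work surface at z = 0. Lengths are in mm, angles in rad, forces in N, time in s.
With the tool pointing down it reaches from about 325 to 925 mm from the base axis. Payload 3.1 kg.
Tool frame: the origin (TCP) lies on the centre line of the jaws, within the pads' length; the fingertips stand 22 mm ahead of it and the grasp point (between the pads) lies 3 mm ahead of it; z points along the fingers, y is the line along which they close (so a half turn about z gives the same grasp; the last joint's range is limited). The gripper opens to 85 mm and grips with 20 to 120 N. Pads are 22 mm wide; open, the fingers measure 114 mm over their backs; the gripper's body (76 mm by 85 mm) begins 54 mm behind the grasp point. The pads swing forward as they close: fully open they stand 13 mm farther back than shut.
Start: joints at [1.121, 0.217, 1.613, -0, 1.311, -0.112], TCP at [207.115, 589.697, 218.2] pointing down, gripper open.
Joint ranges: [-2.75, 2.75], [-0.78, 2.1], [0.31, 2.55], [-1.13, 4.27], [0.13, 2.63], [-2.58, 2.58]. Speed limits (rad/s): [2.79, 2.79, 3.14, 3.14, 3.14, 3.14].

INTERFACE

Orientations are given as a rotation vector (axis times angle).
In Python, from rig import env, capture, get_calibration gives the robot as it stands.
- The arm moves only by the tool carry_out, never from a script. Its argument "series" is a list of rows, each an object of numbers: "tx", "ty", "tz": the shift along the world's x, y, z in units of 25 mm (1.0 is 25 mm); "yaw": the turn about the world's z in degrees. In form: [{"tx": .., "ty": .., "tz": .., "yaw": ..}, ...]. A call has exactly 8 rows; each row shifts and turns the commanded pose from where the row before left it; what a row does not reach is not made up. A row lasts 1/12 s, in which the tool goes at most 41.7 mm and 7.16 degrees, less where a joint would pass 70% of its speed; a pose out of reach is approached as far as the arm can. A call is refused whole if a number of a shift passes 1 or a number of a turn 7.16, either way. A call with a gripper value outside its range is refused whole. "claw" is the opening, from -1 (shut) to 1 (fully open), set as the call begins (left out, the last holds). The fingers move at their own pace and stop on an object; the grip force is fixed at half the most. Time passes only in rows, so rows that do not move let the fingers close, or fill a call up. It gives the time, the measured TCP pose, the force, the opening and the grip force at its end, in the units of the state.
- env.sense(): the state, without advancing time (a new reading comes with each control period).
- capture(name): name is "scene" or "side" or "wrist"; returns the picture (400x640x3 uint8, red, green, blue); there is no depth.
- get_calibration(name): a dict with "fx", "fy", "cx", "cy" (pixels), "k1" (the pictures are not rectified: a ray, as slopes to the right and down, at radius r is drawn at 1 + k1 r^2 times it, then the intrinsics apply), "T" (4x4, takes a point from camera to world coordinates). Camera axes: x right, y down, z forward; pixel columns grow to the right and rows downward; lengths in mm; the calibration is good to about 2 mm. A picture is of the moment at which its call begins: read the wrist's pose just before it. get_calibration takes no time and is no camera call; for the wrist camera it gives the pose at the moment of the call.
- env.sign_off(): hands the job in; it is judged then, once.
The state is a dict: "t": time; "joint_pos": joint angles; "joint_velocities": joint speeds; "joint_torque": joint torques, N m; "eef_pos": TCP position; "ee_rot": TCP orientation; "contact_force": force on the tool from outside, world axes, zero at the start; "wrist_torque": the same for the moment, N m; "opening": finger opening in mm; "finger_force": force on a finger pad.
Only numpy, scipy, OpenCV 4.12 (cv2) and the standard library are available. Lean on these libraries where they do the work, as an engineer would, in place of code of your own. Each camera call takes 0.05 s, during which the arm holds its last target. There are 200 camera calls.

## Working session

There is one attempt and no reset: what is moved stays moved. The work goes in short steps, Python scripts to look and compute and a tool call to move; the robot and the scene stay as the last step left them, time stands still between calls to the robot, and variables do not carry over. Pictures are saved under pics/ and viewed, at most 10 in all, crops included, and the job is handed in when it is done.

Besides the shell and the picture viewer there is one more tool, called in YAML: its name, and indented under it one key for each argument. carry_out: Moves the arm, as the interface text tells. Its arguments: {"type":"object","properties":{"series":{"type":"array"},"claw":{"type":"number"}},"required":["series"]}

```bash
ls; mkdir -p pics; cat > h.py <<'E'
import numpy as np, cv2
from rig import env, capture, get_calibration
def ray(c,u,v):
    x,y=(u-c['cx'])/c['fx'],(v-c['cy'])/c['fy']
    K=np.array([[c['fx'],0,c['cx']],[0,c['fy'],c['cy']],[0,0,1.]])
    p=cv2.undistortPoints(np.array([[[u,v]]],float),K,np.array([c['k1'],0,0,0.]))[0,0]
    T=np.array(c['T']); d=T[:3,:3]@np.array([p[0],p[1],1]); return T[:3,3],d/np.linalg.norm(d)
def plane(c,u,v,z=0):
    o,d=ray(c,u,v); return o+d*(z-o[2])/d[2]
def pix(c,P):
    T=np.linalg.inv(np.array(c['T'])); q=T[:3,:3]@np.array(P,float)+T[:3,3]; x=q[:2]/q[2]
    x=x*(1+c['k1']*(x@x)); return np.array([c['fx']*x[0]+c['cx'],c['fy']*x[1]+c['cy']])
def tri(c1,p1,c2,p2):
    o1,d1=ray(c1,*p1);o2,d2=ray(c2,*p2)
    s=np.linalg.lstsq(np.c_[d1,-d2],o2-o1,rcond=None)[0]
    a,b=o1+s[0]*d1,o2+s[1]*d2; return (a+b)/2,np.linalg.norm(a-b)
E
python3 - <<'E'
from h import *
for n in ['scene','side','wrist']:
    c=get_calibration(n); im=capture(n); cv2.imwrite(f'pics/{n}0.png',im[:,:,::-1]); print(n,np.round(c['T'],3).tolist(),c['fx'],c['k1'])
a=[cv2.imread(f'pics/{n}0.png') for n in ['scene','side']]
print(env.sense())
E
```

```text
pics
scene [[-0.714, 0.615, -0.335, 872.475], [0.7, 0.62, -0.355, 392.282], [-0.01, -0.488, -0.873, 1026.159], [0.0, 0.0, 0.0, 1.0]] 414.2632886752003 -0.06235854608961587
side [[0.869, -0.327, 0.371, 8.695], [-0.494, -0.566, 0.66, -891.647], [-0.006, -0.757, -0.653, 982.103], [0.0, 0.0, 0.0, 1.0]] 435.5255592988818 -0.08885474156708247
wrist [[0.331, 0.893, 0.306, 128.084], [0.943, -0.313, -0.109, 615.973], [-0.002, 0.325, -0.946, 372.755], [0.0, 0.0, 0.0, 1.0]] 339.16147533052066 -0.05394585118043771
{'t': 0.15, 'joint_pos': array([ 1.12077030e+00,  2.17605332e-01,  1.61460337e+00,  1.38705273e-05,
        1.31134445e+00, -1.12228734e-01]), 'joint_velocities': array([ 1.02269927e-03, -2.31299021e-03, -3.91696753e-03, -3.95009594e-05,
        1.24630238e-03, -2.16484831e-04]), 'joint_torque': array([ 2.46520040e-04, -3.97444189e+01, -3.04416955e+01, -1.75967020e-04,
        5.82729073e-03,  2.71921562e-05]), 'eef_pos': array([206.82603422, 589.06739354, 217.13336324]), 'ee_rot': array([-5.28003279e-01, -3.09633817e+00,  2.95228518e-03]), 'contact_force': array([0.5346059 , 0.461752  , 1.05927222]), 'wrist_torque': array([-0.04113872,  0.04616191,  0.00347776]), 'finger_force': 0.0, 'opening': 85.6586216476807}
```

View pics/scene0.png

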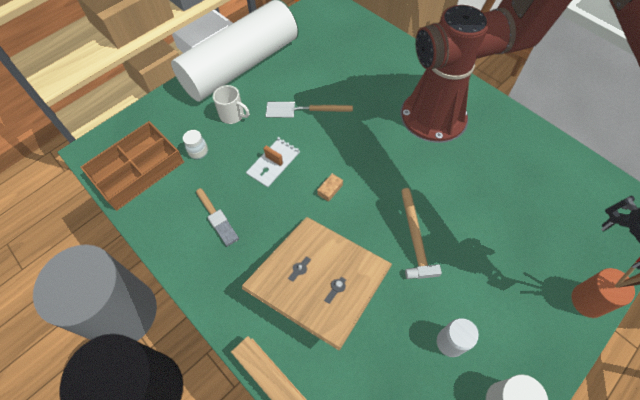

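View pics/side0.png

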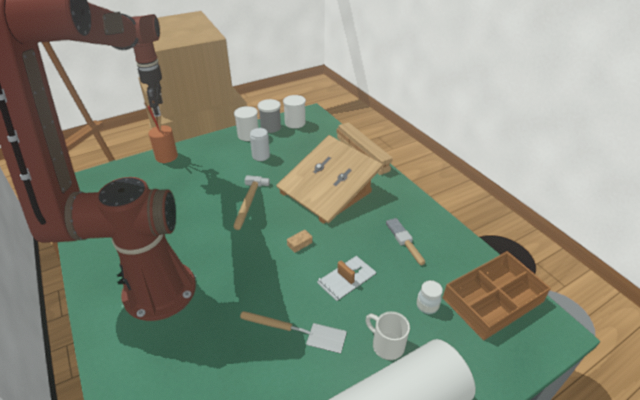

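Scene view: the rest is at about (273,162), with its grip at (273,157) and its hole at (264,173). The board is at about (320,280), with fittings at (300,268) and (338,287). In the side view the grip is at (346,271) and the fittings at (320,167) and (343,177). I'll locate these by mask, then enlarge the board fittings.

```bash
python3 - <<'E'
from h import *
S,D=get_calibration('scene'),get_calibration('side')
for n,a,b in [('grip',(273,157),(346,271)),('hole',(264,173),(358,266)),('A',(338,287),(320,167)),('B',(300,268),(343,177)),
 ('cTL',(308,219),(381,161)),('cL',(244,286),(328,220)),('cB',(339,346),(278,187)),('cR',(391,265),(329,137))]:
    print(n,*[np.round(x,1) for x in tri(S,a,D,b)])
a=cv2.imread('pics/scene0.png');b=cv2.imread('pics/side0.png');w=cv2.imread('pics/wrist0.png')
r=lambda im,x,y:cv2.resize(im[y:y+75,x:x+100],(400,300),interpolation=cv2.INTER_CUBIC)
cv2.imwrite('pics/z1.png',np.vstack([np.hstack([r(a,270,240),r(b,280,135)]),np.hstack([r(a,230,130),r(b,300,235)])]))
E
```

```text
grip [ 487.  -224.4   28.5] 2.2
hole [ 536.9 -212.1    9.4] 4.1
A [644.1 195.1  74.9] 5.0
B [677.7  98.5  80.9] 6.9
cTL [671.   17.7 207.6] 157.4
cL [701.2  34.4 -64.3] 198.9
cB [630.3 315.6 -96.6] 182.3
cR [621.4 227.4 209.2] 141.0
```

View pics/z1.png

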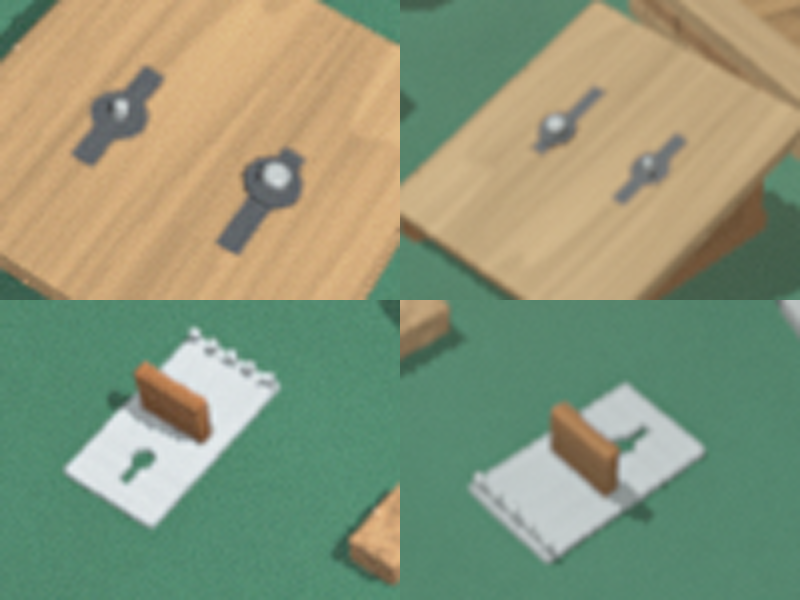

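The zoom shows A as the headed stud: a bright, wide head at scene (339,284) and side (319,166), low on its strip. B is the plain peg. In the rest's frame the keyhole points roughly along world +x, the same way as uphill. I'll move over the rest.

carry_out:
  series:
    - {"tx": 0.35, "ty": -1, "tz": 0, "yaw": -4.6}
    - {"tx": 0.35, "ty": -1, "tz": 0, "yaw": -4.6}
    - {"tx": 0.35, "ty": -1, "tz": 0, "yaw": -4.6}
    - {"tx": 0.35, "ty": -1, "tz": 0, "yaw": -4.6}
    - {"tx": 0.35, "ty": -1, "tz": 0, "yaw": -4.6}
    - {"tx": 0.35, "ty": -1, "tz": 0, "yaw": -4.6}
    - {"tx": 0.35, "ty": -1, "tz": 0, "yaw": -4.6}
    - {"tx": 0.35, "ty": -1, "tz": 0, "yaw": -4.6}
  claw: 1

```text
t: 0.82
eef_pos: [277.1, 388.3, 217.8]
ee_rot: [-1.484, -2.769, 0.001]
contact_force: [-0.2, 0.0, 0.1]
opening: 85.5
finger_force: 0.0
```

carry_out:
  series:
    - {"tx": 0.35, "ty": -1, "tz": 0, "yaw": -4.6}
    - {"tx": 0.35, "ty": -1, "tz": 0, "yaw": -4.6}
    - {"tx": 0.35, "ty": -1, "tz": 0, "yaw": -4.6}
    - {"tx": 0.35, "ty": -1, "tz": 0, "yaw": -4.6}
    - {"tx": 0.35, "ty": -1, "tz": 0, "yaw": -4.6}
    - {"tx": 0.35, "ty": -1, "tz": 0, "yaw": -4.6}
    - {"tx": 0.35, "ty": -1, "tz": 0, "yaw": -4.6}
    - {"tx": 0.35, "ty": -1, "tz": 0, "yaw": -4.6}

```text
t: 1.48
eef_pos: [347.0, 188.4, 218.0]
ee_rot: [-2.282, -2.159, 0.0]
contact_force: [0.2, 0.3, -0.1]
opening: 85.7
finger_force: 0.0
```

carry_out:
  series:
    - {"tx": 0.35, "ty": -1, "tz": 0, "yaw": -4.6}
    - {"tx": 0.35, "ty": -1, "tz": 0, "yaw": -4.6}
    - {"tx": 0.35, "ty": -1, "tz": 0, "yaw": -4.6}
    - {"tx": 0.35, "ty": -1, "tz": 0, "yaw": -4.6}
    - {"tx": 0.35, "ty": -1, "tz": 0, "yaw": -4.6}
    - {"tx": 0.35, "ty": -1, "tz": 0, "yaw": -4.6}
    - {"tx": 0.35, "ty": -1, "tz": 0, "yaw": -4.6}
    - {"tx": 0.35, "ty": -1, "tz": 0, "yaw": -4.6}

```text
t: 2.15
eef_pos: [417.1, -11.6, 218.0]
ee_rot: [-2.847, -1.328, 0.0]
contact_force: [-0.0, 0.7, 0.3]
opening: 85.5
finger_force: 0.0
```

carry_out:
  series:
    - {"tx": 0.35, "ty": -1, "tz": 0, "yaw": -4.6}
    - {"tx": 0.35, "ty": -1, "tz": 0, "yaw": -4.6}
    - {"tx": 0.35, "ty": -1, "tz": 0, "yaw": -4.6}
    - {"tx": 0.35, "ty": -1, "tz": 0, "yaw": -4.6}
    - {"tx": 0.35, "ty": -1, "tz": 0, "yaw": -4.6}
    - {"tx": 0.35, "ty": -1, "tz": 0, "yaw": -4.6}
    - {"tx": 0, "ty": 0, "tz": 0, "yaw": -4.6}
    - {"tx": 0, "ty": 0, "tz": 0, "yaw": -4.6}

```text
t: 2.82
eef_pos: [469.6, -161.8, 217.8]
ee_rot: [-3.121, -0.358, 0.001]
contact_force: [-0.7, 0.4, 1.4]
opening: 85.4
finger_force: 0.0
```

```bash
python3 - <<'E'
from h import *
c=get_calibration('wrist'); im=capture('wrist'); np.save('w1.npy',im); cv2.imwrite('pics/w1.png',im[:,:,::-1])
s=env.sense(); print(s['t'],s['eef_pos'],s['ee_rot'],s['contact_force'])
import json; json.dump({k:(np.array(v).tolist()) for k,v in c.items()},open('c1.json','w'))
E
```

```text
2.8667 [ 469.40604186 -161.08701949  217.66933403] [-3.12077093e+00 -3.55097354e-01  1.46340268e-03] [-0.45437437  0.56745333  0.54634502]
```

View pics/w1.png

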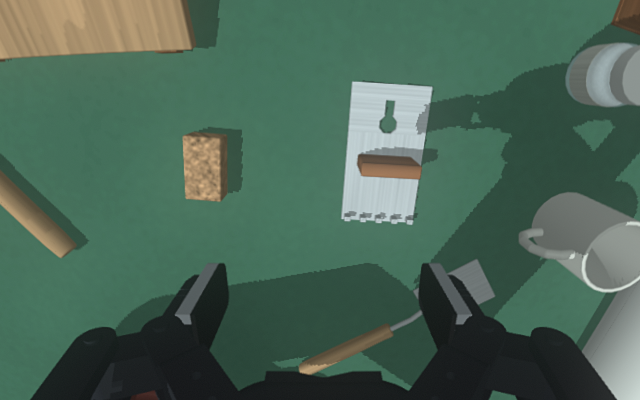

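The wrist view shows the rest clearly: plate corners at (352,82), (433,87) and (342,220), keyhole at (388,124), and grip at about (390,166). Now to measure it by masks.

```bash
cat > rest.py <<'E'
from h import *
def rest(im,c,box):
    x0,y0,x1,y1=box; p=im[y0:y1,x0:x1].astype(int); r,g,b=p[...,0],p[...,1],p[...,2]
    white=((np.abs(r-g)<35)&(r>130)&(b>120)).astype(np.uint8)
    brown=((r-b>40)&(r-g>20)).astype(np.uint8)
    al=cv2.morphologyEx(white|brown,cv2.MORPH_OPEN,np.ones((3,3)))
    cs=[k for k in cv2.findContours(al,cv2.RETR_CCOMP,cv2.CHAIN_APPROX_NONE)[0]]
    pl=max(cs,key=cv2.contourArea)
    rr=cv2.boxPoints(cv2.minAreaRect(pl))+[x0,y0]
    q=cv2.findContours(brown,cv2.RETR_EXTERNAL,cv2.CHAIN_APPROX_NONE)[0]; q=max(q,key=cv2.contourArea)
    gb=cv2.boxPoints(cv2.minAreaRect(q))+[x0,y0]
    hs=[k for k in cs if 60<cv2.contourArea(k)<1500 and k is not pl]
    return rr,gb,[(k.reshape(-1,2)+[x0,y0]) for k in hs]
E
python3 - <<'E'
from rest import *; import json
c=json.load(open('c1.json')); im=np.load('w1.npy')
rr,gb,hs=rest(im,c,(325,65,450,240))
print('plate px',rr.round(0).tolist()); 
print('plate z5',[plane(c,*p,5)[:2].round(1).tolist() for p in rr])
print('grip px',gb.round(0).tolist())
for h in hs: print('hole n',len(h),h.min(0),h.max(0),h.mean(0).round(1),plane(c,*h.mean(0),5).round(1))
# hand corners
for p in [(352,82),(433,87),(388,124),(390,102)]: print(p,plane(c,*p,5).round(1))
S=get_calibration('scene'); print(tri(c,(390,156),S,(273,151)))  # grip top centre
E
```

```text
plate px [[340.0, 220.0], [352.0, 80.0], [432.0, 86.0], [420.0, 226.0]]
plate z5 [[404.8, -198.7], [559.2, -172.3], [572.4, -255.2], [418.1, -293.4]]
grip px [[359.0, 175.0], [360.0, 163.0], [421.0, 166.0], [420.0, 179.0]]
hole n 84 [378  99] [397 133] [388.2 116.3] [ 532.2 -219.6    5. ]
(352, 82) [ 557.2 -173.1    5. ]
(433, 87) [ 572.1 -256.8    5. ]
(388, 124) [ 524.3 -221.6    5. ]
(390, 102) [ 546.9 -217.2    5. ]
(array([ 497.27442748, -212.53699047,   77.60484315]), np.float64(13.499215010547925))
```

carry_out:
  series:
    - {"tx": 0.1, "ty": -0.45, "tz": -0.5, "yaw": -0.45}
    - {"tx": 0.1, "ty": -0.45, "tz": -0.5, "yaw": -0.45}
    - {"tx": 0.1, "ty": -0.45, "tz": -0.5, "yaw": -0.45}
    - {"tx": 0.1, "ty": -0.45, "tz": -0.5, "yaw": -0.45}
    - {"tx": 0.1, "ty": -0.45, "tz": -0.5, "yaw": -0.45}
    - {"tx": 0.1, "ty": -0.45, "tz": -0.5, "yaw": -0.45}
    - {"tx": 0, "ty": 0, "tz": 0, "yaw": 0}
    - {"tx": 0, "ty": 0, "tz": 0, "yaw": 0}

```text
t: 3.53
eef_pos: [483.7, -227.2, 142.2]
ee_rot: [-3.126, -0.295, 0.003]
contact_force: [-0.7, 0.3, 0.1]
opening: 85.5
finger_force: 0.0
```

```bash
python3 - <<'E'
from h import *
import json
c=get_calibration('wrist'); im=capture('wrist'); np.save('w2.npy',im); cv2.imwrite('pics/w2.png',im[:,:,::-1])
json.dump({k:(np.array(v).tolist()) for k,v in c.items()},open('c2.json','w'))
s=env.sense(); print(s['eef_pos'],s['ee_rot'])
E
```

```text
[ 484.33628624 -227.2170979   143.12890912] [-3.12666772e+00 -2.95384412e-01  1.06645797e-03]
```

View pics/w2.png

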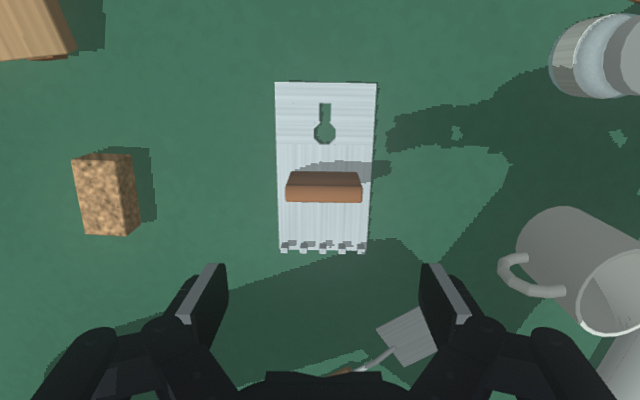

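The wrist view from above shows the plate spanning columns 275–378, the hole at (325,131), and the grip's top face at rows 185–202, columns 285–362.

```bash
python3 - <<'E'
from rest import *; import json
c1=json.load(open('c1.json'));c2=json.load(open('c2.json'));a=np.load('w1.npy');b=np.load('w2.npy')
R=[rest(a,c1,(325,65,450,240)),rest(b,c2,(262,65,388,262))]
for r in R: print(r[0].round(1).tolist(),r[1].round(1).tolist(),[(h.min(0).tolist(),h.max(0).tolist(),h.mean(0).round(1).tolist()) for h in r[2]])
srt=lambda g:sorted(g.tolist(),key=lambda p:p[0]+0*p[1])
def low(g): g=sorted(g.tolist(),key=lambda p:p[1])[2:]; return sorted(g)
for p,q in zip(low(R[0][1]),low(R[1][1])): print('grip top edge',*tri(c1,p,c2,q))
print('hole',tri(c1,R[0][2][0].mean(0),c2,R[1][2][0].mean(0)))
for p in [(276,83),(377,83),(325,131),(325,108)]: print(p,plane(c2,*p,5).round(1))
for p in [(285,202),(362,202),(286,186),(361,186)]: print('z51',p,plane(c2,*p,51).round(1))
E
```

```text
[[340.4, 219.7], [351.7, 79.8], [431.6, 86.3], [420.3, 226.2]] [[359.3, 175.3], [360.1, 162.7], [421.1, 166.2], [420.4, 178.8]] [([378, 99], [397, 133], [388.2, 116.3])]
[[275.0, 82.0], [375.0, 82.0], [375.0, 253.0], [275.0, 253.0]] [[285.7, 201.0], [286.0, 185.3], [361.2, 186.8], [360.9, 202.5]] [([338, 240], [353, 249], [345.1, 244.9]), ([313, 102], [336, 144], [324.2, 123.3])]
grip top edge [ 471.14260177 -200.01938639   43.30249438] 0.4748700471314935
grip top edge [ 484.17806238 -257.6331025    53.39452896] 0.3366753110023697
hole (array([ 541.74792592, -197.41088656,  237.76686745]), np.float64(50.37875672493846))
(276, 83) [ 557.2 -174.5    5. ]
(377, 83) [ 572.8 -256.3    5. ]
(325, 131) [ 525.9 -221.6    5. ]
(325, 108) [ 544.9 -218.     5. ]
z51 (285, 202) [ 472.9 -200.1   51. ]
z51 (362, 202) [ 484.1 -258.7   51. ]
z51 (286, 186) [ 485.8 -198.9   51. ]
z51 (361, 186) [ 496.6 -255.    51. ]
```

carry_out:
  series:
    - {"tx": 0, "ty": -0.04, "tz": -0.7, "yaw": 0}
    - {"tx": 0, "ty": 0, "tz": -0.7, "yaw": 0}
    - {"tx": 0, "ty": 0, "tz": -0.7, "yaw": 0}
    - {"tx": 0, "ty": 0, "tz": -0.7, "yaw": 0}
    - {"tx": 0, "ty": 0, "tz": -0.6, "yaw": 0}
    - {"tx": 0, "ty": 0, "tz": -0.5, "yaw": 0}
    - {"tx": 0, "ty": 0, "tz": -0.4, "yaw": 0}
    - {"tx": 0, "ty": 0, "tz": 0, "yaw": 0}

```text
t: 4.25
eef_pos: [483.4, -227.6, 34.1]
ee_rot: [-3.126, -0.295, 0.004]
contact_force: [-1.3, -0.2, -0.4]
opening: 85.2
finger_force: 0.0
```

carry_out:
  series:
    - {"tx": 0, "ty": 0, "tz": 0, "yaw": 0}
    - {"tx": 0, "ty": 0, "tz": 0, "yaw": 0}
    - {"tx": 0, "ty": 0, "tz": 0, "yaw": 0}
    - {"tx": 0, "ty": 0, "tz": 0, "yaw": 0}
    - {"tx": 0, "ty": 0, "tz": 0, "yaw": 0}
    - {"tx": 0, "ty": 0, "tz": 0, "yaw": 0}
    - {"tx": 0, "ty": 0, "tz": 0, "yaw": 0}
    - {"tx": 0, "ty": 0, "tz": 0, "yaw": 0}
  claw: -1

```text
t: 4.92
eef_pos: [486.4, -229.5, 38.0]
ee_rot: [3.126, 0.294, 0.005]
contact_force: [0.2, 1.7, 6.9]
opening: 0.1
finger_force: 3.2
```

The fingers closed with nothing between them, so I'll look.

```bash
python3 - <<'E'
from h import *
ims=[capture(n) for n in ('wrist','scene','side')]
a=cv2.resize(ims[0][100:400,120:520],(800,600))[:,:,::-1]
r=lambda im,x,y:cv2.resize(im[y:y+75,x:x+100],(400,300),interpolation=cv2.INTER_CUBIC)[:,:,::-1]
cv2.imwrite('pics/m1.png',np.vstack([cv2.resize(a,(400,300)),]) if 0 else np.vstack([np.hstack([cv2.resize(a,(400,300)),r(ims[1],230,120)]),np.hstack([r(ims[2],300,235),np.zeros((300,400,3),np.uint8)])]))
s=env.sense();print(s)
E
```

```text
{'t': 5.0667, 'joint_pos': array([-5.71888024e-01,  2.61280659e-01,  1.93889555e+00,  8.49650163e-04,
        9.37821685e-01,  8.11122943e-01]), 'joint_velocities': array([-0.00128928,  0.00086595, -0.00052342, -0.00108951,  0.00162549,
        0.00129106]), 'joint_torque': array([-6.31850436e-01, -3.21233439e+01, -2.21843505e+01, -2.54014134e-01,
       -3.25191356e-01, -1.50659504e-03]), 'eef_pos': array([ 486.39871581, -229.55866987,   37.95454293]), 'ee_rot': array([3.12615099, 0.29359768, 0.00510351]), 'contact_force': array([-7.90095934e-04,  1.68055236e+00,  6.29008822e+00]), 'wrist_torque': array([ 0.22407301,  0.05230409, -0.01286884]), 'finger_force': 3.166095885098912, 'opening': -0.016870357681415878}
```

View pics/m1.png

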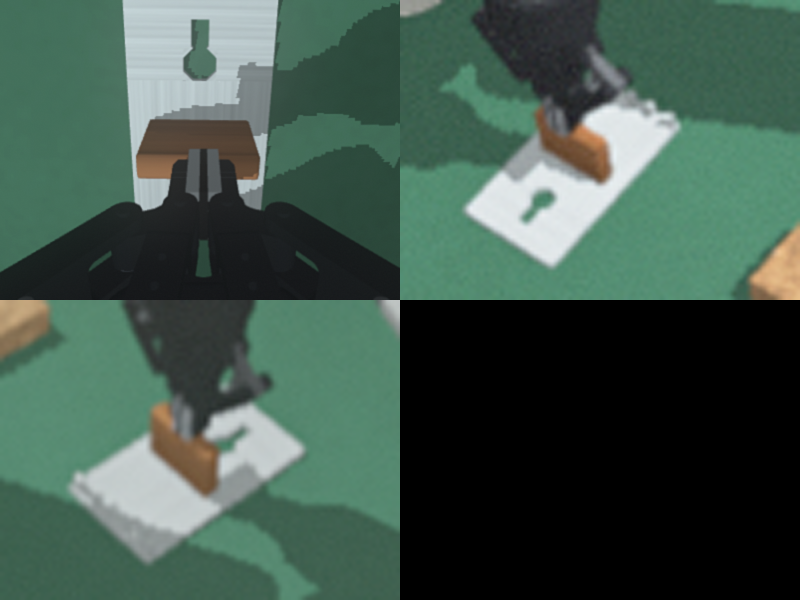

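```bash
python3 - <<'E'
from h import *
c=get_calibration('wrist');s=env.sense();p=s['eef_pos']
for d in (-20,-10,0,10,22): print(d,pix(c,p-[0,0,d]).round(0))
g=np.array([484.9,-228.2,0]);u=np.array([np.cos(np.radians(10.8)),np.sin(np.radians(10.8)),0])
for x,z in [(-7,51),(7,51),(7,5)]: print('rib',x,z,pix(c,g+u*x+[0,0,z]).round(0))
E
```

```text
-20 [321. 273.]
-10 [321. 262.]
0 [321. 252.]
10 [321. 243.]
22 [321. 234.]
rib -7 51 [318. 280.]
rib 7 51 [318. 254.]
rib 7 5 [319. 218.]
```

```bash
python3 - <<'E'
from h import *; import json
c2=json.load(open('c2.json')); p=np.array([484.3,-227.2,143.1]); h=np.radians(-79.2); y=np.array([np.cos(h),np.sin(h),0]);x=np.array([-y[1],y[0],0])
for d in (-22,-10,0,9,22): print('open',d,[pix(c2,p+s*42.5*y+11*x-[0,0,d]).round(0).tolist() for s in(-1,1)])
p=env.sense()['eef_pos']
for n,(ox,oy,cx,cy) in {'scene':(230,120,400,0),'side':(300,235,0,300)}.items():
    c=get_calibration(n); f=lambda P:((pix(c,P)-[ox,oy])*4+[cx,cy]).round(0).tolist()
    print(n,'tip',f(p-[0,0,22]),'tcp',f(p),'tcp-20',f(p+[0,0,20]),'rib top ends',f([479.5,-199,51]),f([490,-257.5,51]))
E
```

```text
open -22 [[225.0, 253.0], [417.0, 254.0]]
open -10 [[232.0, 241.0], [411.0, 241.0]]
open 0 [[237.0, 232.0], [406.0, 232.0]]
open 9 [[241.0, 225.0], [402.0, 225.0]]
open 22 [[246.0, 216.0], [397.0, 216.0]]
scene tip [568.0, 153.0] tcp [565.0, 136.0] tcp-20 [562.0, 120.0] rib top ends [598.0, 144.0] [534.0, 106.0]
side tip [185.0, 461.0] tcp [186.0, 440.0] tcp-20 [188.0, 422.0] rib top ends [156.0, 404.0] [213.0, 453.0]
```

The fingertips are standing on top of the rib at z = 51 with the TCP at 38. That puts the shut tips about 13 mm behind the reported TCP, and the open tips about 27 mm behind. The rest has not moved. I'll back off, open, and go about 40 mm deeper.

carry_out:
  series:
    - {"tx": 0, "ty": 0, "tz": 0.5, "yaw": 0}
    - {"tx": 0, "ty": 0, "tz": 0.5, "yaw": 0}
    - {"tx": 0, "ty": 0, "tz": 0, "yaw": 0}
    - {"tx": 0, "ty": 0, "tz": 0, "yaw": 0}
    - {"tx": 0, "ty": 0, "tz": 0, "yaw": 0}
    - {"tx": 0, "ty": 0, "tz": 0, "yaw": 0}
    - {"tx": 0, "ty": 0, "tz": 0, "yaw": 0}
    - {"tx": 0, "ty": 0, "tz": 0, "yaw": 0}
  claw: 1

```text
t: 5.73
eef_pos: [484.1, -228.5, 60.1]
ee_rot: [-3.127, -0.294, 0.002]
contact_force: [0.3, -0.2, -0.3]
opening: 85.4
finger_force: 0.0
```

carry_out:
  series:
    - {"tx": 0, "ty": 0, "tz": -0.4, "yaw": 0}
    - {"tx": 0, "ty": 0, "tz": -0.4, "yaw": 0}
    - {"tx": 0, "ty": 0, "tz": -0.4, "yaw": 0}
    - {"tx": 0, "ty": 0, "tz": -0.4, "yaw": 0}
    - {"tx": 0, "ty": 0, "tz": -0.3, "yaw": 0}
    - {"tx": 0, "ty": 0, "tz": -0.1, "yaw": 0}
    - {"tx": 0, "ty": 0, "tz": 0, "yaw": 0}
    - {"tx": 0, "ty": 0, "tz": 0, "yaw": 0}

```text
t: 6.4
eef_pos: [484.6, -228.8, 10.5]
ee_rot: [-3.128, -0.294, 0.0]
contact_force: [-0.6, -0.1, 0.3]
opening: 85.4
finger_force: 0.0
```

```bash
python3 - <<'E'
from h import *
a=capture('wrist');b=capture('scene'); s=env.sense();print(s['eef_pos'],s['contact_force'],s['opening'])
r=lambda im,x,y,w,h:cv2.resize(im[y:y+h,x:x+w],(400,300),interpolation=cv2.INTER_CUBIC)[:,:,::-1]
cv2.imwrite('pics/m2.png',np.hstack([r(a,120,100,400,300),r(b,230,120,100,75)]))
E
```

```text
[ 485.17902827 -229.18421431   11.24259229] [ 0.1220959   0.80785954 -0.39937851] 85.70817860159586
```

View pics/m2.png

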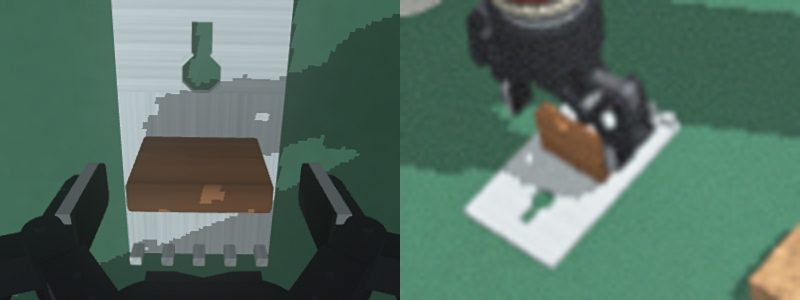

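The pads now flank the rib with the fingertips still at about z = 37, so I'll go 16 mm lower and close.

carry_out:
  series:
    - {"tx": 0, "ty": 0, "tz": -0.3, "yaw": 0}
    - {"tx": 0, "ty": 0, "tz": -0.2, "yaw": 0}
    - {"tx": 0, "ty": 0, "tz": -0.16, "yaw": 0}
    - {"tx": 0, "ty": 0, "tz": 0, "yaw": 0}
    - {"tx": 0, "ty": 0, "tz": 0, "yaw": 0}
    - {"tx": 0, "ty": 0, "tz": 0, "yaw": 0}
    - {"tx": 0, "ty": 0, "tz": 0, "yaw": 0}
    - {"tx": 0, "ty": 0, "tz": 0, "yaw": 0}

```text
t: 7.17
eef_pos: [484.9, -229.0, -5.5]
ee_rot: [3.127, 0.294, 0.001]
contact_force: [0.3, -0.2, 1.0]
opening: 85.1
finger_force: 0.0
```

carry_out:
  series:
    - {"tx": 0, "ty": 0, "tz": 0, "yaw": 0}
    - {"tx": 0, "ty": 0, "tz": 0, "yaw": 0}
    - {"tx": 0, "ty": 0, "tz": 0, "yaw": 0}
    - {"tx": 0, "ty": 0, "tz": 0, "yaw": 0}
    - {"tx": 0, "ty": 0, "tz": 0, "yaw": 0}
    - {"tx": 0, "ty": 0, "tz": 0, "yaw": 0}
    - {"tx": 0, "ty": 0, "tz": 0, "yaw": 0}
    - {"tx": 0, "ty": 0, "tz": 0, "yaw": 0}
  claw: -1

```text
t: 7.83
eef_pos: [485.1, -229.0, -5.3]
ee_rot: [3.127, 0.294, 0.001]
contact_force: [-0.2, 0.7, 4.1]
opening: 58.9
finger_force: 65.3
```

The grip holds at 58.9 mm. I'll lift and carry the rest to one side of the stud, so the wrist camera can see the stud past the plate.

carry_out:
  series:
    - {"tx": 0, "ty": 0, "tz": 0.3, "yaw": 0}
    - {"tx": 0, "ty": 0, "tz": 0.7, "yaw": 0}
    - {"tx": 0, "ty": 0, "tz": 0.9, "yaw": 0}
    - {"tx": 0, "ty": 0, "tz": 0.9, "yaw": 0}
    - {"tx": 0, "ty": 0, "tz": 0.9, "yaw": 0}
    - {"tx": 0, "ty": 0, "tz": 0.9, "yaw": 0}
    - {"tx": 0, "ty": 0, "tz": 0.9, "yaw": 0}
    - {"tx": 0, "ty": 0, "tz": 0.5, "yaw": 0}

```text
t: 8.5
eef_pos: [484.9, -229.1, 146.2]
ee_rot: [3.126, 0.294, 0.002]
contact_force: [-0.1, -0.2, -1.5]
opening: 59.4
finger_force: 65.2
```

carry_out:
  series:
    - {"tx": 0.3, "ty": 0.8, "tz": 0, "yaw": 1}
    - {"tx": 0.3, "ty": 0.8, "tz": 0, "yaw": 1}
    - {"tx": 0.3, "ty": 0.8, "tz": 0, "yaw": 1}
    - {"tx": 0.3, "ty": 0.8, "tz": 0, "yaw": 1}
    - {"tx": 0.3, "ty": 0.8, "tz": 0, "yaw": 1}
    - {"tx": 0.3, "ty": 0.8, "tz": 0, "yaw": 1}
    - {"tx": 0.3, "ty": 0.8, "tz": 0, "yaw": 1}
    - {"tx": 0.3, "ty": 0.8, "tz": 0, "yaw": 1}

```text
t: 9.17
eef_pos: [543.5, -67.6, 142.8]
ee_rot: [-3.099, -0.513, 0.004]
contact_force: [0.3, -0.8, -2.2]
opening: 59.2
finger_force: 65.3
```

carry_out:
  series:
    - {"tx": 0.3, "ty": 0.8, "tz": 0, "yaw": 0}
    - {"tx": 0.3, "ty": 0.8, "tz": 0, "yaw": 0}
    - {"tx": 0.3, "ty": 0.8, "tz": 0, "yaw": 0}
    - {"tx": 0.3, "ty": 0.8, "tz": 0, "yaw": 0}
    - {"tx": 0, "ty": 0.8, "tz": 0, "yaw": 0}
    - {"tx": 0, "ty": 0.4, "tz": 0, "yaw": 0}
    - {"tx": 0, "ty": 0, "tz": 0, "yaw": 0}
    - {"tx": 0, "ty": 0, "tz": 0, "yaw": 0}

```text
t: 9.83
eef_pos: [573.7, 41.0, 143.3]
ee_rot: [3.099, 0.514, -0.003]
contact_force: [0.1, -0.3, -2.0]
opening: 59.2
finger_force: 65.4
```

```bash
python3 - <<'E'
from h import *; import json
s=env.sense();print(s['t'],s['eef_pos'],s['ee_rot'],s['contact_force'],s['wrist_torque'],s['opening'])
c=get_calibration('wrist'); im=capture('wrist'); np.save('w3.npy',im); cv2.imwrite('pics/w3.png',im[:,:,::-1])
json.dump({k:(np.array(v).tolist()) for k,v in c.items()},open('c3.json','w'))
E
```

```text
9.8333 [573.68252284  41.04927084 143.28505952] [ 3.09873416  0.51356963 -0.00321116] [ 0.11588462 -0.25988928 -2.04523595] [-0.00650381 -0.03403786  0.03436289] 59.20473298483005
```

View pics/w3.png

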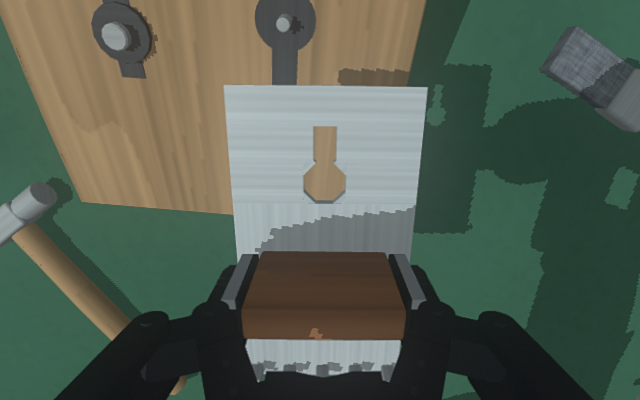

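The rest is held level. In this view the stud head is at (115,36), the peg at (284,22), and the board's lower edge runs from (82,202) to (233,213). I'll take a second vantage 50 mm further on for stereo.

carry_out:
  series:
    - {"tx": 0.4, "ty": 0.15, "tz": 0, "yaw": 0}
    - {"tx": 0.4, "ty": 0.15, "tz": 0, "yaw": 0}
    - {"tx": 0.4, "ty": 0.15, "tz": 0, "yaw": 0}
    - {"tx": 0.4, "ty": 0.15, "tz": 0, "yaw": 0}
    - {"tx": 0.4, "ty": 0, "tz": 0, "yaw": 0}
    - {"tx": 0, "ty": 0, "tz": 0, "yaw": 0}
    - {"tx": 0, "ty": 0, "tz": 0, "yaw": 0}
    - {"tx": 0, "ty": 0, "tz": 0, "yaw": 0}

```text
t: 10.55
eef_pos: [624.4, 55.8, 143.9]
ee_rot: [-3.1, -0.511, 0.002]
contact_force: [-1.1, -0.3, -2.3]
opening: 59.2
finger_force: 65.4
```

```bash
python3 - <<'E'
from h import *; import json
s=env.sense();print(s['t'],s['eef_pos'],s['ee_rot'],s['contact_force'])
c=get_calibration('wrist'); im=capture('wrist'); np.save('w4.npy',im); cv2.imwrite('pics/w4.png',im[:,:,::-1])
json.dump({k:(np.array(v).tolist()) for k,v in c.items()},open('c4.json','w'))
E
```

```text
10.55 [624.40495074  55.83243181 143.87819641] [-3.09970958e+00 -5.11014420e-01  1.57757244e-03] [-1.14691953 -0.34353474 -2.27969419]
```

View pics/w4.png

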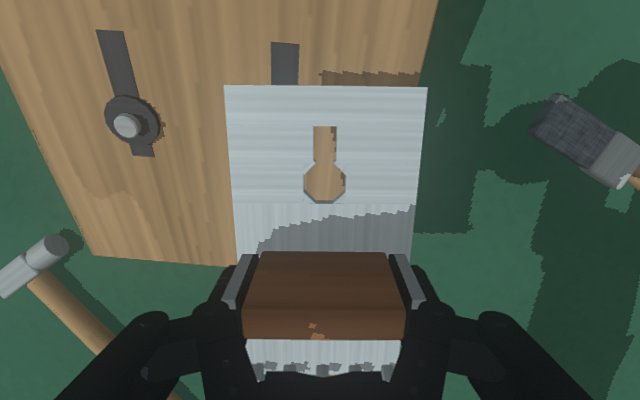

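The second view shows the stud head at (126,125), the disc at (132,121), and the strip ends at (110,30) and (146,156). The board corner is at (92,255), and the peg is hidden. Triangulating now.

```bash
python3 - <<'E'
from h import *; import json
C=[json.load(open(f'c{i}.json')) for i in(3,4)]; I=[np.load(f'w{i}.npy') for i in(3,4)]
def head(im,x,y,r=22):
    p=im[max(0,y-r):y+r,x-r:x+r].astype(int); g=((p.min(2)>115)&(p.max(2)-p.min(2)<25)).astype(np.uint8)
    k=max(cv2.findContours(g,0,1)[0],key=cv2.contourArea); (cx,cy),rad=cv2.minEnclosingCircle(k)
    return (cx+x-r,cy+max(0,y-r)),rad
def disc(im,x,y,r=34):
    p=im[max(0,y-r):y+r,x-r:x+r].astype(int); g=((p.max(2)<100)&(p.max(2)-p.min(2)<22)).astype(np.uint8)
    print('dark',cv2.boundingRect(g),(x-r,max(0,y-r)))
h=[head(I[0],115,36),head(I[1],126,125)]; print(h)
disc(I[1],132,121)
H,e=tri(C[0],h[0][0],C[1],h[1][0]); print('head',H.round(1),e)
pg=head(I[0],284,22); print('peg',pg)
for n,a,b in [('corner',(82,202),(92,255)),('lowstrip',(133,77),(146,156))]: print(n,*[np.round(v,1) for v in tri(C[0],a,C[1],b)])
# peg top on same plane height (yaw est.)
P=plane(C[0],*pg[0],H[2]+3); d=H-P; print('peg',P.round(1),'yaw',np.degrees(np.arctan2(-d[0],d[1])))
# lower board edge z=25 : both views
for c,a,b in [(C[0],(82,202),(233,213)),(C[1],(92,255),(236,268))]:
    A,B=plane(c,*a,25),plane(c,*b,25); v=A-B; print('edge',A.round(1),B.round(1),'yaw',np.degrees(np.arctan2(-v[0],v[1])))
# strip axis: intersect with face plane, yaw guess iter
for yaw in (15,17,19,21):
    u=np.array([np.cos(np.radians(yaw)),np.sin(np.radians(yaw)),0]); n=np.array([*(-.342*u[:2]),.940]); f=H-11.5*n
    def onp(c,p): o,dd=ray(c,*p); return o+dd*((f-o)@n)/(dd@n)
    a,b=onp(C[1],(110.5,30)),onp(C[1],(145,156)); v=a-b
    A,B=onp(C[1],(97,30.5)),onp(C[1],(122,29.5))
    # left board edge
    l=onp(C[1],(92,255))-onp(C[1],(0,15))
    print(yaw,'strip yaw',np.degrees(np.arctan2(v[1],v[0])).round(1),'len',np.linalg.norm(v).round(1),'mid',((a+b)/2).round(1),'left edge yaw',np.degrees(np.arctan2(-l[1],-l[0])).round(1),'foot',f.round(1))
E
```

```text
[((113.0, 36.5), 14.603181838989258), ((124.70000076293945, 126.70000076293945), 12.624678611755371)]
dark (6, 0, 57, 68) (98, 87)
head [638.3 192.7  85.8] 0.18919366649068786
peg ((282.68181800842285, 24.045454025268555), 7.078469753265381)
corner [488.8 238.8  22.8] 1.1
lowstrip [616.8 185.   68.3] 2.2
peg [674.9  98.6  88.8] yaw 21.266471744471026
edge [490.4 236.8  25. ] [524.3 106.1  25. ] yaw 14.52963948612529
edge [490.2 238.1  25. ] [522.2 105.5  25. ] yaw 13.589068711272017
15 strip yaw 13.9 len 84.5 mid [654.3 195.6  79.4] left edge yaw 9.4 foot [642.1 193.7  75. ]
17 strip yaw 13.9 len 84.4 mid [654.3 195.6  79.4] left edge yaw 9.5 foot [642.1 193.8  75. ]
19 strip yaw 14.0 len 84.4 mid [654.3 195.6  79.4] left edge yaw 9.6 foot [642.  193.9  75. ]
21 strip yaw 14.0 len 84.4 mid [654.3 195.6  79.4] left edge yaw 9.7 foot [642.  194.1  75. ]
```

Measurements agree: board yaw is about 14°, and the stud's foot is at (642,194,75), 14 mm below the strip's middle. Because the tool cannot tilt, I hold the rib by its ends so the rest can pivot about its own y axis. I'll tilt it to 20° by pressing it lightly on the bare lower part of the board.

carry_out:
  series:
    - {"tx": -0.5, "ty": 0.5, "tz": 0, "yaw": -0.8}
    - {"tx": -0.5, "ty": 0.5, "tz": 0, "yaw": -0.8}
    - {"tx": -0.5, "ty": 0.5, "tz": 0, "yaw": -0.8}
    - {"tx": -0.5, "ty": 0.5, "tz": 0, "yaw": -0.8}
    - {"tx": -0.5, "ty": 0.5, "tz": 0, "yaw": -0.8}
    - {"tx": -0.5, "ty": 0.5, "tz": 0, "yaw": -0.7}
    - {"tx": -0.56, "ty": 0.6, "tz": -0.3, "yaw": 0}
    - {"tx": 0, "ty": 0, "tz": -0.3, "yaw": 0}

```text
t: 11.27
eef_pos: [532.8, 148.4, 129.2]
ee_rot: [-3.116, -0.387, 0.002]
contact_force: [-0.2, 0.2, -2.7]
opening: 59.2
finger_force: 65.6
```

carry_out:
  series:
    - {"tx": 0, "ty": 0, "tz": -0.6, "yaw": 0}
    - {"tx": 0, "ty": 0, "tz": -0.6, "yaw": 0}
    - {"tx": 0, "ty": 0, "tz": -0.4, "yaw": 0}
    - {"tx": 0, "ty": 0, "tz": -0.3, "yaw": 0}
    - {"tx": 0, "ty": 0, "tz": -0.2, "yaw": 0}
    - {"tx": 0, "ty": 0, "tz": 0, "yaw": 0}
    - {"tx": 0, "ty": 0, "tz": 0, "yaw": 0}
    - {"tx": 0, "ty": 0, "tz": 0, "yaw": 0}

```text
t: 11.93
eef_pos: [536.5, 146.2, 77.5]
ee_rot: [-3.118, -0.384, -0.002]
contact_force: [-0.1, 0.3, -1.5]
opening: 59.0
finger_force: 65.6
```

carry_out:
  series:
    - {"tx": 0, "ty": 0, "tz": -0.16, "yaw": 0}
    - {"tx": 0, "ty": 0, "tz": -0.16, "yaw": 0}
    - {"tx": 0, "ty": 0, "tz": -0.16, "yaw": 0}
    - {"tx": 0, "ty": 0, "tz": -0.1, "yaw": 0}
    - {"tx": 0, "ty": 0, "tz": -0.06, "yaw": 0}
    - {"tx": 0, "ty": 0, "tz": 0, "yaw": 0}
    - {"tx": 0, "ty": 0, "tz": 0, "yaw": 0}
    - {"tx": 0, "ty": 0, "tz": 0, "yaw": 0}

```text
t: 12.6
eef_pos: [535.8, 146.2, 60.8]
ee_rot: [-3.118, -0.384, -0.001]
contact_force: [-0.7, 0.5, -3.3]
opening: 59.1
finger_force: 65.6
```

carry_out:
  series:
    - {"tx": 0, "ty": 0, "tz": -0.06, "yaw": 0}
    - {"tx": 0, "ty": 0, "tz": -0.06, "yaw": 0}
    - {"tx": 0, "ty": 0, "tz": -0.06, "yaw": 0}
    - {"tx": 0, "ty": 0, "tz": -0.06, "yaw": 0}
    - {"tx": 0, "ty": 0, "tz": 0, "yaw": 0}
    - {"tx": 0, "ty": 0, "tz": 0, "yaw": 0}
    - {"tx": 0, "ty": 0, "tz": 0, "yaw": 0}
    - {"tx": 0, "ty": 0, "tz": 0, "yaw": 0}

```text
t: 13.27
eef_pos: [535.5, 146.0, 55.9]
ee_rot: [3.118, 0.384, -0.001]
contact_force: [-5.6, -1.3, 5.0]
opening: 59.1
finger_force: 66.2
```

carry_out:
  series:
    - {"tx": 0, "ty": 0, "tz": -0.05, "yaw": 0}
    - {"tx": 0, "ty": 0, "tz": -0.05, "yaw": 0}
    - {"tx": 0, "ty": 0, "tz": -0.05, "yaw": 0}
    - {"tx": 0, "ty": 0, "tz": 0, "yaw": 0}
    - {"tx": 0, "ty": 0, "tz": 0, "yaw": 0}
    - {"tx": 0, "ty": 0, "tz": 0, "yaw": 0}
    - {"tx": 0, "ty": 0, "tz": 0, "yaw": 0}
    - {"tx": 0, "ty": 0, "tz": 0, "yaw": 0}

```text
t: 13.93
eef_pos: [534.2, 145.7, 51.9]
ee_rot: [3.117, 0.384, -0.006]
contact_force: [-7.9, -2.6, 7.8]
opening: 59.2
finger_force: 66.7
```

carry_out:
  series:
    - {"tx": -0.02, "ty": 0, "tz": -0.05, "yaw": 0}
    - {"tx": -0.02, "ty": 0, "tz": -0.05, "yaw": 0}
    - {"tx": -0.02, "ty": 0, "tz": -0.05, "yaw": 0}
    - {"tx": -0.02, "ty": 0, "tz": -0.05, "yaw": 0}
    - {"tx": 0, "ty": 0, "tz": 0, "yaw": 0}
    - {"tx": 0, "ty": 0, "tz": 0, "yaw": 0}
    - {"tx": 0, "ty": 0, "tz": 0, "yaw": 0}
    - {"tx": 0, "ty": 0, "tz": 0, "yaw": 0}

```text
t: 14.6
eef_pos: [533.1, 145.5, 47.3]
ee_rot: [3.117, 0.384, -0.003]
contact_force: [-6.5, -3.2, 9.4]
opening: 59.5
finger_force: 66.8
```

```bash
python3 - <<'E'
from h import *
import json
s=env.sense();print(s['eef_pos'],s['contact_force'],s['wrist_torque'])
a=capture('wrist'); np.save('w5.npy',a); cv2.imwrite('pics/w5.png',a[:,:,::-1])
b=np.load('w4.npy')
for im in (b,a):
    p=im.astype(int); g=((np.abs(p[...,0]-p[...,2])<30)&(p.min(2)>110))
    for r in (90,120,150,200,240): 
        c=np.flatnonzero(g[r,190:460])+190; print(r,(c.min(),c.max()) if len(c) else None,end=' ')
    c=np.flatnonzero(g[40:260,280])+40; print('col280 top',c.min())
E
```

```text
[533.09269201 145.45009164  47.25325733] [-6.45387877 -3.2021201   9.43251971] [-0.3265618   0.34196527 -0.19122427]
90 (np.int64(224), np.int64(427)) 120 (np.int64(226), np.int64(424)) 150 (np.int64(228), np.int64(420)) 200 (np.int64(232), np.int64(415)) 240 (np.int64(236), np.int64(352)) col280 top 85
90 (np.int64(216), np.int64(434)) 120 (np.int64(219), np.int64(430)) 150 (np.int64(223), np.int64(425)) 200 (np.int64(229), np.int64(409)) 240 (np.int64(234), np.int64(268)) col280 top 79
```

The plate's lead edge has widened from 203 to 218 px, so it is pivoting in the grip at a low force. I'll continue.

carry_out:
  series:
    - {"tx": -0.02, "ty": 0, "tz": -0.05, "yaw": 0}
    - {"tx": -0.02, "ty": 0, "tz": -0.05, "yaw": 0}
    - {"tx": -0.02, "ty": 0, "tz": -0.05, "yaw": 0}
    - {"tx": -0.02, "ty": 0, "tz": -0.05, "yaw": 0}
    - {"tx": 0, "ty": 0, "tz": -0.05, "yaw": 0}
    - {"tx": 0, "ty": 0, "tz": -0.05, "yaw": 0}
    - {"tx": 0, "ty": 0, "tz": 0, "yaw": 0}
    - {"tx": 0, "ty": 0, "tz": 0, "yaw": 0}

```text
t: 15.32
eef_pos: [531.7, 145.2, 39.9]
ee_rot: [3.116, 0.384, -0.001]
contact_force: [-5.8, -4.4, 7.5]
opening: 59.5
finger_force: 67.1
```

carry_out:
  series:
    - {"tx": -0.02, "ty": 0, "tz": -0.05, "yaw": 0}
    - {"tx": -0.02, "ty": 0, "tz": -0.05, "yaw": 0}
    - {"tx": -0.02, "ty": 0, "tz": -0.05, "yaw": 0}
    - {"tx": 0, "ty": 0, "tz": -0.05, "yaw": 0}
    - {"tx": 0, "ty": 0, "tz": 0, "yaw": 0}
    - {"tx": 0, "ty": 0, "tz": 0, "yaw": 0}
    - {"tx": 0, "ty": 0, "tz": 0, "yaw": 0}
    - {"tx": 0, "ty": 0, "tz": 0, "yaw": 0}

```text
t: 15.98
eef_pos: [531.0, 145.2, 34.8]
ee_rot: [3.116, 0.383, 0.002]
contact_force: [-2.9, -4.2, 4.3]
opening: 59.3
finger_force: 66.7
```

carry_out:
  series:
    - {"tx": 0, "ty": 0, "tz": -0.04, "yaw": 0}
    - {"tx": 0, "ty": 0, "tz": -0.04, "yaw": 0}
    - {"tx": 0, "ty": 0, "tz": 0, "yaw": 0}
    - {"tx": 0, "ty": 0, "tz": 0, "yaw": 0}
    - {"tx": 0, "ty": 0, "tz": 0, "yaw": 0}
    - {"tx": 0, "ty": 0, "tz": 0, "yaw": 0}
    - {"tx": 0, "ty": 0, "tz": 0, "yaw": 0}
    - {"tx": 0, "ty": 0, "tz": 0, "yaw": 0}

```text
t: 16.65
eef_pos: [530.9, 145.3, 32.8]
ee_rot: [3.116, 0.383, 0.002]
contact_force: [-3.9, -3.7, 4.6]
opening: 59.1
finger_force: 66.7
```

carry_out:
  series:
    - {"tx": 0, "ty": 0, "tz": -0.04, "yaw": 0}
    - {"tx": 0, "ty": 0, "tz": -0.04, "yaw": 0}
    - {"tx": 0, "ty": 0, "tz": 0, "yaw": 0}
    - {"tx": 0, "ty": 0, "tz": 0, "yaw": 0}
    - {"tx": 0, "ty": 0, "tz": 0, "yaw": 0}
    - {"tx": 0, "ty": 0, "tz": 0, "yaw": 0}
    - {"tx": 0, "ty": 0, "tz": 0, "yaw": 0}
    - {"tx": 0, "ty": 0, "tz": 0, "yaw": 0}

```text
t: 17.32
eef_pos: [530.8, 145.3, 30.9]
ee_rot: [3.116, 0.383, 0.001]
contact_force: [-4.3, -4.4, 5.8]
opening: 59.2
finger_force: 66.6
```

carry_out:
  series:
    - {"tx": 0, "ty": 0, "tz": -0.04, "yaw": 0}
    - {"tx": 0, "ty": 0, "tz": -0.04, "yaw": 0}
    - {"tx": 0, "ty": 0, "tz": 0, "yaw": 0}
    - {"tx": 0, "ty": 0, "tz": 0, "yaw": 0}
    - {"tx": 0, "ty": 0, "tz": 0, "yaw": 0}
    - {"tx": 0, "ty": 0, "tz": 0, "yaw": 0}
    - {"tx": 0, "ty": 0, "tz": 0, "yaw": 0}
    - {"tx": 0, "ty": 0, "tz": 0, "yaw": 0}

```text
t: 17.98
eef_pos: [530.7, 145.2, 28.6]
ee_rot: [3.117, 0.383, 0.001]
contact_force: [-4.6, -4.2, 5.6]
opening: 59.4
finger_force: 66.2
```

```bash
cat > tilt.py <<'E'
from h import *
from scipy.optimize import least_squares
def meas():
    a=capture('wrist'); s=env.sense(); c=get_calibration('wrist')
    p=a.astype(int); g=((np.abs(p[...,0]-p[...,2])<30)&(p.min(2)>105)).astype(np.uint8); g[:,:190]=0; g[:,460:]=0; g[255:]=0
    k=max(cv2.findContours(g,0,1)[0],key=cv2.contourArea).reshape(-1,2).astype(float)
    L=k[(k[:,1]-k[:,0]*0).argsort()]
    tl=k[(k[:,0]+k[:,1]).argmin()]; tr=k[(k[:,1]-k[:,0]).argmin()]
    return a,c,s,tl,tr
def corners(c,tl,tr):
    # lead-edge corners 84 mm apart at equal height: solve z
    f=lambda z:np.linalg.norm(plane(c,*tl,z)-plane(c,*(tr+[1,0]),z))-84
    from scipy.optimize import brentq
    z=brentq(f,-20,300); return plane(c,*tl,z),plane(c,*(tr+[1,0]),z)
E
python3 - <<'E'
from tilt import *
a,c,s,tl,tr=meas(); A,B=corners(c,tl,tr); print(s['t'],s['eef_pos'],s['contact_force'],tl,tr,A.round(1),B.round(1),((A+B)/2-s['eef_pos']).round(1))
import json
c4=json.load(open('c4.json')); A,B=corners(c4,np.array([224.,85]),np.array([427.,87])); print('level ref',((A+B)/2-[624.4,55.8,143.9]).round(1))
np.save('w6.npy',a)
E
```

```text
18.0333 [530.65582756 145.20801113  28.61595621] [-3.35049503 -3.84933798  5.06532383] [198.  73.] [454.  77.] [604.8 204.8  68.3] [623.9 123.   68.3] [83.7 18.7 39.7]
level ref [78.2 24.1 10.2]
```

The measured tilt is about 20° and the plate top lies 5 mm above the face, so it's nearly flat. One more small press to confirm.

carry_out:
  series:
    - {"tx": 0, "ty": 0, "tz": -0.04, "yaw": 0}
    - {"tx": 0, "ty": 0, "tz": -0.04, "yaw": 0}
    - {"tx": 0, "ty": 0, "tz": 0, "yaw": 0}
    - {"tx": 0, "ty": 0, "tz": 0, "yaw": 0}
    - {"tx": 0, "ty": 0, "tz": 0, "yaw": 0}
    - {"tx": 0, "ty": 0, "tz": 0, "yaw": 0}
    - {"tx": 0, "ty": 0, "tz": 0, "yaw": 0}
    - {"tx": 0, "ty": 0, "tz": 0, "yaw": 0}

```text
t: 18.7
eef_pos: [530.6, 145.2, 27.3]
ee_rot: [3.116, 0.383, 0.0]
contact_force: [-6.1, -4.9, 9.3]
opening: 59.4
finger_force: 66.8
```

carry_out:
  series:
    - {"tx": -0.1, "ty": -0.02, "tz": 0.25, "yaw": 0}
    - {"tx": -0.1, "ty": -0.02, "tz": 0.3, "yaw": 0}
    - {"tx": -0.1, "ty": -0.03, "tz": 0.3, "yaw": 0}
    - {"tx": -0.1, "ty": -0.03, "tz": 0.3, "yaw": 0}
    - {"tx": 0.3, "ty": 0.2, "tz": 0.15, "yaw": 0}
    - {"tx": 0.3, "ty": 0.2, "tz": 0.15, "yaw": 0}
    - {"tx": 0.3, "ty": 0.2, "tz": 0.15, "yaw": 0}
    - {"tx": 0.3, "ty": 0.2, "tz": 0.15, "yaw": 0}

```text
t: 19.37
eef_pos: [551.4, 164.5, 69.7]
ee_rot: [-3.118, -0.384, -0.001]
contact_force: [-0.6, -0.1, -2.4]
opening: 58.7
finger_force: 65.4
```

carry_out:
  series:
    - {"tx": 0.4, "ty": 0.24, "tz": 0.15, "yaw": 0}
    - {"tx": 0.4, "ty": 0.24, "tz": 0.15, "yaw": 0}
    - {"tx": 0.4, "ty": 0.24, "tz": 0.15, "yaw": 0}
    - {"tx": 0.2, "ty": 0, "tz": 0.04, "yaw": 0}
    - {"tx": 0, "ty": 0, "tz": 0, "yaw": 0}
    - {"tx": 0, "ty": 0, "tz": 0, "yaw": 0}
    - {"tx": 0, "ty": 0, "tz": 0, "yaw": 0}
    - {"tx": 0, "ty": 0, "tz": 0, "yaw": 0}

```text
t: 20.03
eef_pos: [584.1, 181.3, 80.7]
ee_rot: [3.118, 0.384, -0.003]
contact_force: [-0.4, 0.4, -2.4]
opening: 59.3
finger_force: 65.4
```

```bash
cat > view.py <<'E'
from tilt import *
a,c,s,tl,tr=meas(); A,B=corners(c,tl,tr); M=(A+B)/2
u=np.array([np.cos(np.radians(14)),np.sin(np.radians(14)),0]); n=np.array([*(-.342*u[:2]),.940]); t=np.array([*(.94*u[:2]),.342])
print(s['t'],s['eef_pos'].round(1),s['contact_force'].round(1),'tool yaw',np.degrees(2*np.arctan2(abs(s['ee_rot'][1]),abs(s['ee_rot'][0]))).round(1),'edge yaw',np.degrees(np.arctan2(-(A-B)[0],(A-B)[1])).round(1),'lead rel',(M-s['eef_pos']).round(1),tl,tr)
np.save('w7.npy',a)
hole=M-42*t-5*n; F=np.array([642,194,75.]); d=hole-F
print('hole-F along t,v,n',d@t,d@np.cross(n,t),d@n)
print('px of head centre at stud top',pix(c,F+11.5*n),'hole centre px pred',pix(c,hole+5*n))
cv2.imwrite('pics/w7.png',cv2.resize(a[60:260,200:440],(800,600) if 0 else (720,600),interpolation=cv2.INTER_CUBIC)[:,:,::-1])
E
python3 view.py
```

```text
20.0833 [584.2 181.4  80.8] [-0.6  0.2 -2.8] tool yaw 14.0 edge yaw 12.6 lead rel [84.7 18.3 37.9] [201.  69.] [454.  76.]
hole-F along t,v,n -1.2683828522216416 -1.0185840872174179 26.721265947617972
px of head centre at stud top [324.72448662 147.35690869] hole centre px pred [327.41520762 175.88821762]
```

carry_out:
  series:
    - {"tx": 0.05, "ty": 0.03, "tz": -0.1, "yaw": 0}
    - {"tx": 0.05, "ty": 0.02, "tz": -0.1, "yaw": 0}
    - {"tx": 0.05, "ty": 0.02, "tz": -0.1, "yaw": 0}
    - {"tx": 0.04, "ty": 0.02, "tz": -0.1, "yaw": 0}
    - {"tx": 0, "ty": 0, "tz": 0, "yaw": 0}
    - {"tx": 0, "ty": 0, "tz": 0, "yaw": 0}
    - {"tx": 0, "ty": 0, "tz": 0, "yaw": 0}
    - {"tx": 0, "ty": 0, "tz": 0, "yaw": 0}

```text
t: 20.75
eef_pos: [590.0, 184.0, 71.6]
ee_rot: [3.118, 0.384, 0.0]
contact_force: [-0.3, 0.2, -1.8]
opening: 59.6
finger_force: 65.4
```

```bash
python3 view.py
```

```text
20.8 [590.  184.   71.6] [-0.1 -0.1 -2.3] tool yaw 14.0 edge yaw 13.4 lead rel [83.8 18.8 40. ] [197.  73.] [454.  76.]
hole-F along t,v,n 1.4963242423263905 0.8785830089302984 18.178640570015762
px of head centre at stud top [327.44418114 165.76514018] hole centre px pred [325.5610253  178.92795215]
```

View pics/w7.png

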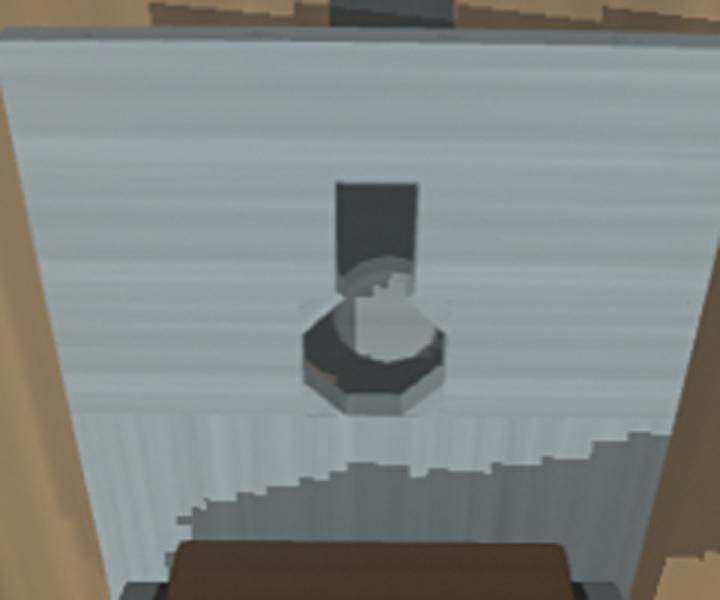

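The last view, from directly above, shows the stud head through the keyhole. The head centre is at about (329,163.5) in picture pixels and the hole's top-face centre at (324.7,178.3).

```bash
python3 - <<'E'
from tilt import *
c=get_calibration('wrist')
u=np.array([np.cos(np.radians(14)),np.sin(np.radians(14)),0]); n=np.array([*(-.342*u[:2]),.940]); t=np.array([*(.94*u[:2]),.342]);v=np.cross(n,t)
F=np.array([642,194,75.])
def onp(p,h): o,d=ray(c,*p); return o+d*((F+h*n-o)@n)/(d@n)
for h in (18,19):
    H=onp((324.7,178.3),h+5);S=onp((329,163.5),11.5); d=S-H; print(h,'stud minus hole t,v',(d@t).round(2),(d@v).round(2),'head',S.round(1),'S-F',((S-F)@t).round(2),((S-F)@v).round(2), 'tcp-based hole t,v',)
    E=onp((324.7+1e-9,178.3),h+5)
    for q in [(200+376/3,60+182/3)]: print('slot end t from hole',(onp(q,h+5)-H)@t,(onp(q,h+5)-H)@v)
E
```

```text
18 stud minus hole t,v -0.53 -1.88 head [639.4 192.7  86.2] S-F 1.16 -0.65 tcp-based hole t,v
slot end t from hole 25.06592526202846 -0.133224287452281
19 stud minus hole t,v -1.25 -1.88 head [639.4 192.7  86.2] S-F 1.16 -0.65 tcp-based hole t,v
slot end t from hole 24.837506168875002 -0.1320102500446022
```

carry_out:
  series:
    - {"tx": 0, "ty": -0.08, "tz": 0, "yaw": 0}
    - {"tx": 0.02, "ty": 0.005, "tz": -0.08, "yaw": 0}
    - {"tx": 0.02, "ty": 0.005, "tz": -0.08, "yaw": 0}
    - {"tx": 0.025, "ty": 0.01, "tz": -0.08, "yaw": 0}
    - {"tx": 0, "ty": 0, "tz": 0, "yaw": 0}
    - {"tx": 0, "ty": 0, "tz": 0, "yaw": 0}
    - {"tx": 0, "ty": 0, "tz": 0, "yaw": 0}
    - {"tx": 0, "ty": 0, "tz": 0, "yaw": 0}

```text
t: 21.47
eef_pos: [591.6, 182.5, 65.5]
ee_rot: [-3.118, -0.384, -0.0]
contact_force: [0.5, 0.5, -2.1]
opening: 59.6
finger_force: 65.4
```

carry_out:
  series:
    - {"tx": 0.02, "ty": 0.005, "tz": -0.056, "yaw": 0}
    - {"tx": 0.02, "ty": 0.005, "tz": -0.056, "yaw": 0}
    - {"tx": 0, "ty": 0, "tz": 0, "yaw": 0}
    - {"tx": 0, "ty": 0, "tz": 0, "yaw": 0}
    - {"tx": 0, "ty": 0, "tz": 0, "yaw": 0}
    - {"tx": 0, "ty": 0, "tz": 0, "yaw": 0}
    - {"tx": 0, "ty": 0, "tz": 0, "yaw": 0}
    - {"tx": 0, "ty": 0, "tz": 0, "yaw": 0}

```text
t: 22.13
eef_pos: [592.5, 182.7, 62.7]
ee_rot: [-3.118, -0.384, -0.0]
contact_force: [-0.6, 0.1, -3.1]
opening: 59.1
finger_force: 65.4
```

carry_out:
  series:
    - {"tx": 0.02, "ty": 0.005, "tz": -0.056, "yaw": 0}
    - {"tx": 0.02, "ty": 0.005, "tz": -0.056, "yaw": 0}
    - {"tx": 0, "ty": 0, "tz": 0, "yaw": 0}
    - {"tx": 0, "ty": 0, "tz": 0, "yaw": 0}
    - {"tx": 0, "ty": 0, "tz": 0, "yaw": 0}
    - {"tx": 0, "ty": 0, "tz": 0, "yaw": 0}
    - {"tx": 0, "ty": 0, "tz": 0, "yaw": 0}
    - {"tx": 0, "ty": 0, "tz": 0, "yaw": 0}

```text
t: 22.8
eef_pos: [593.5, 183.0, 59.9]
ee_rot: [-3.118, -0.384, -0.0]
contact_force: [-0.9, 0.3, -3.2]
opening: 59.4
finger_force: 65.4
```

The height above the face is now about 6.5 mm with no contact force, so the head is inside the hole. I'll go on down to the disc.

carry_out:
  series:
    - {"tx": 0.02, "ty": 0.005, "tz": -0.056, "yaw": 0}
    - {"tx": 0.013, "ty": 0.003, "tz": -0.038, "yaw": 0}
    - {"tx": 0, "ty": 0, "tz": 0, "yaw": 0}
    - {"tx": 0, "ty": 0, "tz": 0, "yaw": 0}
    - {"tx": 0, "ty": 0, "tz": 0, "yaw": 0}
    - {"tx": 0, "ty": 0, "tz": 0, "yaw": 0}
    - {"tx": 0, "ty": 0, "tz": 0, "yaw": 0}
    - {"tx": 0, "ty": 0, "tz": 0, "yaw": 0}

```text
t: 23.47
eef_pos: [594.5, 183.2, 57.7]
ee_rot: [-3.118, -0.384, -0.001]
contact_force: [-0.7, 0.4, 0.3]
opening: 59.5
finger_force: 65.6
```

carry_out:
  series:
    - {"tx": 0.013, "ty": 0.003, "tz": -0.038, "yaw": 0}
    - {"tx": 0.013, "ty": 0.003, "tz": -0.038, "yaw": 0}
    - {"tx": 0, "ty": 0, "tz": 0, "yaw": 0}
    - {"tx": 0, "ty": 0, "tz": 0, "yaw": 0}
    - {"tx": 0, "ty": 0, "tz": 0, "yaw": 0}
    - {"tx": 0, "ty": 0, "tz": 0, "yaw": 0}
    - {"tx": 0, "ty": 0, "tz": 0, "yaw": 0}
    - {"tx": 0, "ty": 0, "tz": 0, "yaw": 0}

```text
t: 24.13
eef_pos: [595.1, 183.3, 55.7]
ee_rot: [-3.118, -0.384, -0.0]
contact_force: [-2.5, -0.4, 3.2]
opening: 59.3
finger_force: 65.7
```

carry_out:
  series:
    - {"tx": 0.01, "ty": 0.003, "tz": -0.03, "yaw": 0}
    - {"tx": 0.01, "ty": 0.003, "tz": -0.03, "yaw": 0}
    - {"tx": 0, "ty": 0, "tz": 0, "yaw": 0}
    - {"tx": 0, "ty": 0, "tz": 0, "yaw": 0}
    - {"tx": 0, "ty": 0, "tz": 0, "yaw": 0}
    - {"tx": 0, "ty": 0, "tz": 0, "yaw": 0}
    - {"tx": 0, "ty": 0, "tz": 0, "yaw": 0}
    - {"tx": 0, "ty": 0, "tz": 0, "yaw": 0}

```text
t: 24.8
eef_pos: [595.6, 183.5, 54.2]
ee_rot: [-3.118, -0.384, -0.0]
contact_force: [-2.7, -0.4, 4.2]
opening: 58.6
finger_force: 65.8
```

```bash
python3 view.py
```

```text
24.85 [595.6 183.5  54.2] [-3.8 -1.3  3.7] tool yaw 14.0 edge yaw 13.2 lead rel [83.6 18.6 40.5] [197.  73.] [455.  77.]
hole-F along t,v,n 0.5554006099528176 -1.1584007753753796 0.5344719080078766
px of head centre at stud top [323.0994549  189.97859618] hole centre px pred [326.01834268 179.6733944 ]
```

The plate is about 0.5 mm off the face, with 7 N along the normal. Now to slide down the slope.

carry_out:
  series:
    - {"tx": -0.045, "ty": -0.011, "tz": -0.018, "yaw": 0}
    - {"tx": -0.045, "ty": -0.011, "tz": -0.017, "yaw": 0}
    - {"tx": -0.045, "ty": -0.011, "tz": -0.017, "yaw": 0}
    - {"tx": -0.045, "ty": -0.011, "tz": -0.017, "yaw": 0}
    - {"tx": 0, "ty": 0, "tz": 0, "yaw": 0}
    - {"tx": 0, "ty": 0, "tz": 0, "yaw": 0}
    - {"tx": 0, "ty": 0, "tz": 0, "yaw": 0}
    - {"tx": 0, "ty": 0, "tz": 0, "yaw": 0}

```text
t: 25.52
eef_pos: [593.0, 182.7, 53.5]
ee_rot: [-3.118, -0.384, -0.007]
contact_force: [0.8, 1.7, 5.2]
opening: 59.6
finger_force: 66.0
```

carry_out:
  series:
    - {"tx": -0.045, "ty": -0.011, "tz": -0.018, "yaw": 0}
    - {"tx": -0.045, "ty": -0.011, "tz": -0.017, "yaw": 0}
    - {"tx": -0.045, "ty": -0.011, "tz": -0.017, "yaw": 0}
    - {"tx": -0.045, "ty": -0.011, "tz": -0.017, "yaw": 0}
    - {"tx": 0, "ty": 0, "tz": 0, "yaw": 0}
    - {"tx": 0, "ty": 0, "tz": 0, "yaw": 0}
    - {"tx": 0, "ty": 0, "tz": 0, "yaw": 0}
    - {"tx": 0, "ty": 0, "tz": 0, "yaw": 0}

```text
t: 26.18
eef_pos: [588.2, 181.5, 51.6]
ee_rot: [-3.118, -0.384, -0.006]
contact_force: [0.8, 0.9, 5.0]
opening: 59.2
finger_force: 66.0
```

```bash
python3 view.py
```

```text
26.2333 [588.2 181.5  51.6] [ 1.2 -1.   5.5] tool yaw 14.0 edge yaw 13.2 lead rel [83.5 18.6 40.9] [197.  73.] [455.  77.]
hole-F along t,v,n -7.504585327448999 -1.2332477045535453 1.0457560641371986
px of head centre at stud top [322.92294249 172.10259594] hole centre px pred [326.02840487 179.90570072]
```

It is sliding freely, with constant force and 8 mm gained. I'll continue to the slot's end.

carry_out:
  series:
    - {"tx": -0.045, "ty": -0.011, "tz": -0.018, "yaw": 0}
    - {"tx": -0.045, "ty": -0.011, "tz": -0.018, "yaw": 0}
    - {"tx": -0.045, "ty": -0.011, "tz": -0.018, "yaw": 0}
    - {"tx": -0.045, "ty": -0.011, "tz": -0.018, "yaw": 0}
    - {"tx": -0.045, "ty": -0.011, "tz": -0.018, "yaw": 0}
    - {"tx": -0.045, "ty": -0.011, "tz": -0.018, "yaw": 0}
    - {"tx": 0, "ty": 0, "tz": 0, "yaw": 0}
    - {"tx": 0, "ty": 0, "tz": 0, "yaw": 0}

```text
t: 26.9
eef_pos: [581.6, 179.9, 49.0]
ee_rot: [-3.118, -0.384, -0.007]
contact_force: [1.0, -0.5, 5.4]
opening: 59.4
finger_force: 65.9
```

carry_out:
  series:
    - {"tx": -0.045, "ty": -0.011, "tz": -0.018, "yaw": 0}
    - {"tx": -0.045, "ty": -0.011, "tz": -0.018, "yaw": 0}
    - {"tx": -0.045, "ty": -0.011, "tz": -0.018, "yaw": 0}
    - {"tx": 0, "ty": 0, "tz": 0, "yaw": 0}
    - {"tx": 0, "ty": 0, "tz": 0, "yaw": 0}
    - {"tx": 0, "ty": 0, "tz": 0, "yaw": 0}
    - {"tx": 0, "ty": 0, "tz": 0, "yaw": 0}
    - {"tx": 0, "ty": 0, "tz": 0, "yaw": 0}

```text
t: 27.57
eef_pos: [578.3, 179.1, 47.7]
ee_rot: [-3.118, -0.384, -0.007]
contact_force: [1.1, 0.9, 7.2]
opening: 59.5
finger_force: 66.0
```

carry_out:
  series:
    - {"tx": -0.04, "ty": -0.01, "tz": -0.016, "yaw": 0}
    - {"tx": -0.04, "ty": -0.01, "tz": -0.016, "yaw": 0}
    - {"tx": 0, "ty": 0, "tz": 0, "yaw": 0}
    - {"tx": 0, "ty": 0, "tz": 0, "yaw": 0}
    - {"tx": 0, "ty": 0, "tz": 0, "yaw": 0}
    - {"tx": 0, "ty": 0, "tz": 0, "yaw": 0}
    - {"tx": 0, "ty": 0, "tz": 0, "yaw": 0}
    - {"tx": 0, "ty": 0, "tz": 0, "yaw": 0}

```text
t: 28.23
eef_pos: [576.4, 178.7, 46.9]
ee_rot: [-3.118, -0.384, -0.007]
contact_force: [0.4, -0.3, 5.9]
opening: 59.0
finger_force: 66.0
```

```bash
python3 view.py
```

```text
28.2833 [576.4 178.6  46.9] [0.9 0.7 5.4] tool yaw 14.0 edge yaw 13.2 lead rel [83.5 18.6 40.9] [197.  73.] [455.  77.]
hole-F along t,v,n -20.553102456760577 -1.2012437680470551 0.8621665672476677
px of head centre at stud top [323.02953937 141.33392923] hole centre px pred [326.02993268 179.94918348]
```

Nearly home. I'll push in small steps until the force along the slope rises.

carry_out:
  series:
    - {"tx": -0.04, "ty": -0.01, "tz": -0.016, "yaw": 0}
    - {"tx": -0.04, "ty": -0.01, "tz": -0.016, "yaw": 0}
    - {"tx": 0, "ty": 0, "tz": 0, "yaw": 0}
    - {"tx": 0, "ty": 0, "tz": 0, "yaw": 0}
    - {"tx": 0, "ty": 0, "tz": 0, "yaw": 0}
    - {"tx": 0, "ty": 0, "tz": 0, "yaw": 0}
    - {"tx": 0, "ty": 0, "tz": 0, "yaw": 0}
    - {"tx": 0, "ty": 0, "tz": 0, "yaw": 0}

```text
t: 28.95
eef_pos: [574.5, 178.2, 46.2]
ee_rot: [-3.118, -0.384, -0.008]
contact_force: [2.0, -0.5, 5.2]
opening: 59.2
finger_force: 66.0
```

carry_out:
  series:
    - {"tx": -0.04, "ty": -0.01, "tz": -0.015, "yaw": 0}
    - {"tx": -0.04, "ty": -0.01, "tz": -0.015, "yaw": 0}
    - {"tx": 0, "ty": 0, "tz": 0, "yaw": 0}
    - {"tx": 0, "ty": 0, "tz": 0, "yaw": 0}
    - {"tx": 0, "ty": 0, "tz": 0, "yaw": 0}
    - {"tx": 0, "ty": 0, "tz": 0, "yaw": 0}
    - {"tx": 0, "ty": 0, "tz": 0, "yaw": 0}
    - {"tx": 0, "ty": 0, "tz": 0, "yaw": 0}

```text
t: 29.62
eef_pos: [574.4, 178.1, 46.0]
ee_rot: [-3.117, -0.384, -0.014]
contact_force: [4.5, 1.7, 3.9]
opening: 59.4
finger_force: 66.1
```

carry_out:
  series:
    - {"tx": -0.04, "ty": -0.01, "tz": -0.015, "yaw": 0}
    - {"tx": -0.04, "ty": -0.01, "tz": -0.015, "yaw": 0}
    - {"tx": 0, "ty": 0, "tz": 0, "yaw": 0}
    - {"tx": 0, "ty": 0, "tz": 0, "yaw": 0}
    - {"tx": 0, "ty": 0, "tz": 0, "yaw": 0}
    - {"tx": 0, "ty": 0, "tz": 0, "yaw": 0}
    - {"tx": 0, "ty": 0, "tz": 0, "yaw": 0}
    - {"tx": 0, "ty": 0, "tz": 0, "yaw": 0}

```text
t: 30.28
eef_pos: [574.3, 178.1, 46.1]
ee_rot: [-3.117, -0.384, -0.021]
contact_force: [6.9, 2.1, 4.4]
opening: 59.2
finger_force: 66.1
```

```bash
python3 view.py
```

```text
30.3333 [574.3 178.1  46.1] [8.1 3.2 4. ] tool yaw 14.0 edge yaw 13.2 lead rel [83.1 18.5 41.7] [197.  73.] [455.  77.]
hole-F along t,v,n -22.999987838148282 -1.2461573211490675 1.7106046554378986
px of head centre at stud top [322.90572071 133.97137969] hole centre px pred [326.04523393 180.49229292]
```

It has hit a firm stop: the TCP no longer advances and the force is rising. I'll ease the preload, then open and lift away.

carry_out:
  series:
    - {"tx": 0.05, "ty": 0.012, "tz": 0.02, "yaw": 0}
    - {"tx": 0.05, "ty": 0.012, "tz": 0.02, "yaw": 0}
    - {"tx": 0, "ty": 0, "tz": 0, "yaw": 0}
    - {"tx": 0, "ty": 0, "tz": 0, "yaw": 0}
    - {"tx": 0, "ty": 0, "tz": 0, "yaw": 0}
    - {"tx": 0, "ty": 0, "tz": 0, "yaw": 0}
    - {"tx": 0, "ty": 0, "tz": 0, "yaw": 0}
    - {"tx": 0, "ty": 0, "tz": 0, "yaw": 0}

```text
t: 31.0
eef_pos: [574.2, 178.1, 46.3]
ee_rot: [-3.117, -0.384, -0.012]
contact_force: [3.8, 1.7, 6.0]
opening: 59.0
finger_force: 66.0
```

carry_out:
  series:
    - {"tx": 0, "ty": 0, "tz": 0, "yaw": 0}
    - {"tx": 0, "ty": 0, "tz": 0, "yaw": 0}
    - {"tx": 0, "ty": 0, "tz": 0, "yaw": 0}
    - {"tx": 0, "ty": 0, "tz": 0, "yaw": 0}
    - {"tx": 0, "ty": 0, "tz": 0, "yaw": 0}
    - {"tx": 0, "ty": 0, "tz": 0, "yaw": 0}
    - {"tx": 0, "ty": 0, "tz": 0, "yaw": 0}
    - {"tx": 0, "ty": 0, "tz": 0, "yaw": 0}
  claw: 1

```text
t: 31.67
eef_pos: [570.7, 177.3, 44.4]
ee_rot: [3.118, 0.384, -0.001]
contact_force: [-0.6, 0.3, -0.3]
opening: 85.0
finger_force: 0.0
```

```bash
python3 view.py
```

```text
31.7167 [570.8 177.4  44.5] [ 0.1  0.4 -0. ] tool yaw 14.0 edge yaw 13.3 lead rel [86.8 19.5 43. ] [193.  62.] [459.  66.]
hole-F along t,v,n -22.845702160784878 -1.037703013132278 1.3158043718516632
px of head centre at stud top [323.40640433 126.04541269] hole centre px pred [326.006078   173.31391781]
```

Released, and the rest hasn't moved. Lifting clear.

carry_out:
  series:
    - {"tx": 0, "ty": 0, "tz": 0.2, "yaw": 0}
    - {"tx": 0, "ty": 0, "tz": 0.4, "yaw": 0}
    - {"tx": 0, "ty": 0, "tz": 0.6, "yaw": 0}
    - {"tx": 0, "ty": 0, "tz": 0.6, "yaw": 0}
    - {"tx": 0, "ty": 0, "tz": 0.6, "yaw": 0}
    - {"tx": 0, "ty": 0, "tz": 0.6, "yaw": 0}
    - {"tx": 0, "ty": 0, "tz": 0.6, "yaw": 0}
    - {"tx": 0, "ty": 0, "tz": 0.6, "yaw": 0}

```text
t: 32.38
eef_pos: [571.2, 177.5, 151.6]
ee_rot: [-3.118, -0.384, -0.002]
contact_force: [-0.6, -0.5, -0.8]
opening: 85.6
finger_force: 0.0
```

carry_out:
  series:
    - {"tx": 0, "ty": 0, "tz": 0.4, "yaw": 0}
    - {"tx": 0, "ty": 0, "tz": 0.2, "yaw": 0}
    - {"tx": 0, "ty": 0, "tz": 0, "yaw": 0}
    - {"tx": 0, "ty": 0, "tz": 0, "yaw": 0}
    - {"tx": 0, "ty": 0, "tz": 0, "yaw": 0}
    - {"tx": 0, "ty": 0, "tz": 0, "yaw": 0}
    - {"tx": 0, "ty": 0, "tz": 0, "yaw": 0}
    - {"tx": 0, "ty": 0, "tz": 0, "yaw": 0}

```text
t: 33.05
eef_pos: [570.4, 177.3, 163.6]
ee_rot: [3.118, 0.384, -0.002]
contact_force: [-0.9, 0.7, -0.8]
opening: 85.5
finger_force: 0.0
```

```bash
python3 - <<'E'
from tilt import *
c=get_calibration('wrist'); a=capture('wrist'); s=env.sense(); print(s['t'],s['eef_pos'],s['contact_force'])
u=np.array([np.cos(np.radians(14)),np.sin(np.radians(14)),0]); n=np.array([*(-.342*u[:2]),.940]); t=np.array([*(.94*u[:2]),.342]);v=np.cross(n,t)
F=np.array([642.8,193.6,75.4]); 
# expected plate corners (top at h=6.5) versus plate mask
O=F+6.5*n-62*t
exp=np.array([pix(c,O+x*t+y*v) for x,y in((82,42),(82,-42),(-72,-42),(-72,42))]); print('expected',exp.round(0).tolist())
p=a.astype(int); g=((np.abs(p[...,0]-p[...,2])<30)&(p.min(2)>105)).astype(np.uint8)
k=max(cv2.findContours(g,0,2)[0],key=cv2.contourArea).reshape(-1,2); 
print('seen',[k[f(k).argmin()].tolist() for f in(lambda k:k[:,0]+k[:,1],lambda k:k[:,1]-k[:,0],lambda k:-k[:,0]-k[:,1],lambda k:k[:,0]-k[:,1])])
tl=k[(k[:,0]+k[:,1]).argmin()];tr=k[(k[:,1]-k[:,0]).argmin()]
def onp(q,h): o,d=ray(c,*q); return o+d*((F+h*n-o)@n)/(d@n)
A,B=onp(tl,6.5),onp(tr+[1,0],6.5); d=A-B; print('width',np.linalg.norm(d),'skew deg',np.degrees(np.arctan2(-d@t,d@v)),'lead mid from stud t,v',((A+B)/2-F)@t,((A+B)/2-F)@v,'(home 20)')
E
```

```text
33.1 [570.47213201 177.29369372 163.78513235] [0.13336797 0.30863763 0.0034222 ]
expected [[259.0, 69.0], [390.0, 69.0], [369.0, 238.0], [278.0, 238.0]]
seen [[261, 69], [389, 71], [366, 245], [279, 244]]
width 83.07201677711116 skew deg -0.8297103232816103 lead mid from stud t,v 19.595892078099435 -0.9019935443578542 (home 20)
```

The rest is home: its lead edge is 19.6 mm above the stud (20 expected), skew is under 1°, and it is stable with the robot clear. Handing in.

```bash
python3 -c "
from rig import env
print(env.sign_off())"
```

```text
the job is handed in; nothing more can be done
None
```

The brush rest hangs locked on the headed stud: it slid down to a firm stop, measured within about 0.5 mm of home with under 1° skew, and contact forces read at about 13 N or less. I pinched the grip by its 60 mm ends rather than across the 14 mm so it could pivot to the board's slope, and one early closing missed and rested on the grip's top at about 6 N.

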